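# Index a culture dish four clicks on a sprung turntable

## Robot

A 6-joint arm with a two-finger parallel gripper is mounted at the origin on a cart in front of the work surface, level with it; the furniture and walls round the work are solid. World frame = base frame: x ahead of the robot, y to its left, z up, the work surface at z = 0. Lengths are in m, angles in rad, forces in N, time in s.
With the tool pointing down it reaches from about 0.35 to 0.975 m from the base axis. Payload 4.9 kg.
Tool frame: the origin (TCP) lies at the very end of the fingers, on their centre line; the grasp point (between the pads) lies 19 mm behind it; z points along the fingers, y is the line along which they close (so a half turn about z gives the same grasp; the last joint's range is limited). The gripper opens to 85 mm and grips with 20 to 120 N. Pads are 22 mm wide; open, the fingers measure 114 mm over their backs; the gripper's body (76 mm by 85 mm) begins 54 mm behind the grasp point. The pads swing forward as they close: fully open they stand 13 mm farther back than shut.
Start: joints at [1.072, 0.053, 1.613, -0, 1.476, -0.119], TCP at [0.232, 0.58, 0.231] pointing down, gripper open.
Joint ranges: [-3.01, 3.01], [-1.01, 2.22], [0.06, 2.58], [-1.02, 4.17], [0.09, 2.62], [-3.14, 3.14]. Speed limits (rad/s): [2.57, 2.57, 3.14, 3.14, 3.14, 3.14].

## Interface

Orientations are given as a rotation vector (axis times angle).
In Python, from plant import arm, capture gives the robot as it stands.
- The arm moves only by the tool move_arm, never from a script. Its argument "targets" is a list of rows, each an object with "delta_rot": the turn, a rotation vector about the tool's x, y, z normalised to -1 to 1, where 1 is pi/4 rad, a list of three; "linear": the shift along the tool's x, y, z normalised to -1 to 1, where 1 is 250 mm, a list of three; "fingers": the opening in per cent of the stroke, from 0 (shut) to 100 (fully open). A call has 1 to 12 rows; each row is the pose to reach, as a shift and turn from the pose commanded when the call began, along the tool's axes at that moment; what a row does not reach only later rows make up. A row lasts 1/10 s, in which the tool goes at most 50 mm and 8.59 degrees, less where a joint would pass 70% of its speed; a pose out of reach is approached as far as the arm can. A call with a number of a shift or a turn outside -1 to 1 is refused whole. A call with a gripper value outside its range is refused whole. The fingers move at their own pace and stop on an object; "newtons" is the grip in N (left out, the last holds). Time passes only in rows, so rows that repeat a pose let the fingers close. It gives the time, the measured TCP pose, the force, the opening and the grip force at its end, in the units of the state.
- arm.sense(): the state, without advancing time (a new reading comes with each control period).
- capture(name): name is "scene" or "top" or "wrist"; returns a dict with "color" (400x640x3 uint8, blue, green, red), "vertical_fov" (degrees; the focal length in pixels is half the picture's height over the tangent of half this angle, whatever the lens; pixels are square), "cx", "cy" (the principal point, pixels), "dist_coeffs" ([k1, k2, p1, p2, k3] as OpenCV has them; the pictures are not rectified), "R" (3x3) and "t" (3): a world point X has camera coordinates R X + t; the wrist camera has in their place "tool_from_camera" (4x4, takes a point from camera to tool coordinates, whose origin is the TCP and whose axes are the flange's). Camera axes: x right, y down, z forward; pixel columns grow to the right and rows downward; lengths in m; the calibration is good to about 2 mm. A picture is of the moment at which its call begins: read the wrist's pose just before it. There is no depth.
- arm.close_job(): hands the job in; it is judged then, once.
The state is a dict: "t": time; "joints": joint angles; "dq": joint speeds; "joint_efforts": joint torques, N m; "ee_pos": TCP position; "eef_rot": TCP orientation; "ft_force": force on the tool from outside, world axes, zero at the start; "moment": the same for the moment, N m; "gripper_width": finger opening in m; "gripper_force": force on a finger pad.
Only numpy, scipy, OpenCV 4.12 (cv2) and the standard library are available. Lean on these libraries where they do the work, as an engineer would, in place of code of your own. Each camera call takes 0.05 s, during which the arm holds its last target. There are 200 camera calls.

## Task

Put the single culture dish into the round seat of the indexing turntable, keeping it level, and let go of it. Then take the turntable's upright black lever post and swing it counter-clockwise (seen from above) exactly four clicks, never on to a fifth; the table springs back if released, so finish while still holding the lever post at the fourth click, with the dish still in its seat, so that the next sector can be streaked. Leave the beaker, bottles and marker pen alone.

Things in the scene. Friction and masses are not known exactly. Their poses are not given: they have to be found in the camera images.
- dish: single round culture dish with lid, pale, 58 mm diameter, 15 mm high, about 30 g, standing alone on the bench in front of the tray of dish stacks. Origin: centre of its underside, z up.
- turntable_base: fixed grey round base of the turntable, 160 mm diameter, 20 mm high, with a pawl housing (top at 40 mm, reaching 116 mm from the axis) on its far side. Origin: on the turning axis at bench level; z up; its x axis lies 165 degrees clockwise of the resting lever's direction. It stands at any yaw within about 0.35 rad.
- seat (a point): centre of the round seat on the turntable, on the turning axis at the height of the seat's floor (32 mm above the bench). A lip 4 mm high and 3 mm thick, 64 mm inner diameter, surrounds it; the aluminium table is 142 mm across its scalloped rim.
- table (a joint): angle of table and lever, rad: 0 at rest on its stop, growing counter-clockwise from above, at most 2.09. A sprung roller drops into a rim notch (a click) every 0.262 rad: 0.262, 0.524, 0.785, 1.047 (fourth), 1.309. A spring returns it to 0 when free. The push needed at the post ebbs to 5 to 8 N as the roller sinks into a notch, then jumps to 10 to 14 N to leave it: each such jump marks a click.
- lever_post: upright black round post at the end of the table's flat steel lever arm (turns with the table), 105 mm from the turning axis: 16 mm diameter, widening to 20 mm at its top; its foot is 32 mm and its top 90 mm above the bench. Its grip turns freely about its own axis. Origin: on the post's axis at its foot, z up.
- lever_grip (a point): the point to grip on the lever post: on its axis, 74 mm above the bench, 16 mm below its top.
- beaker: small clear beaker, 55 mm diameter, 71 mm high, behind the turntable; leave alone. Origin: centre of underside.
- reagent_bottle: brown bottle with black cap, 64 mm diameter, 135 mm high, left of the turntable; leave alone. Origin: centre of underside.
- dropper_bottle: small white bottle with white cap, 36 mm diameter, 70 mm high, at the right; leave alone. Origin: centre of underside.
- marker_pen: white marker pen with black cap, lying, 135 mm long, 17 mm thick, at the right; leave alone. Origin: under its middle.
Things that resemble listed ones, but are neither listed nor needed, are in the scene too. Several things look just like the dish: the one meant starts nearest to the robot's base.

How it is judged:
On the way, in this order (a step that is already met when the one before it is completed fails the run):
1. the dish sits in the turntable's seat, let go, with the lever at rest (horizontal distance between dish and seat below 0.005 m and z of dish in the frame of seat between -0.002 and 0.002 m and angle between dish's own z axis and vertical below 0.06 rad and contact force between the fingers and dish below 0.1 N and value of joint table below 0.13 rad), for 0.2 s.
2. the lever reaches the fourth click (value of joint table above 0.95 rad and contact force between the fingers and lever_post above 1 N), for 0.2 s.
At the end, for the whole second after the job is handed in: The fingers still hold the lever post (over 1 N) at rest within 5.5 degrees of the fourth click (60 degrees from rest), and the dish lies flat in the seat, within 5 mm of its centre, untouched by the fingers (all of step 2 and value of joint table below 1.145 rad and velocity of joint table between -0.1 and 0.1 rad/s and horizontal distance between dish and seat below 0.005 m and z of dish in the frame of seat between -0.002 and 0.002 m and angle between dish's own z axis and vertical below 0.06 rad and contact force between the fingers and dish below 0.1 N); the arm keeps its last pose, push and grip.
It fails at once if the lever was taken on towards the fifth click (past 69 degrees) (value of joint table above 1.204 rad).
It fails at once if the dish was tipped more than 20 degrees (angle between dish's own z axis and vertical above 0.35 rad).
It fails at once if a bystander was moved more than 15 mm (distance of any of beaker, reagent_bottle, dropper_bottle, marker_pen from where it was at the start of the episode above 0.015 m).
It also fails if it takes over 58 s, if anything falls off the work surface, if the arm or the gripper's body presses on something with over 40 N, if the wrist force passes 120 N, or if a joint passes its speed limit or range.

## Working session

There is one attempt and no reset: what is moved stays moved. The work goes in short steps, Python scripts to look and compute and a tool call to move; the robot and the scene stay as the last step left them, time stands still between calls to the robot, and variables do not carry over. Pictures are saved under pics/ and viewed, at most 10 in all, crops included, and the job is handed in when it is done.

Besides the shell and the picture viewer there is one more tool, called after ">>>" as name(argument=value, ...) on one line, values as JSON. move_arm: Moves the arm, as the interface text tells. Its arguments: {"type":"object","properties":{"targets":{"type":"array","items":{"type":"object","properties":{"delta_rot":{"type":"array","items":{"type":"number","minimum":-1,"maximum":1}},"linear":{"type":"array","items":{"type":"number","minimum":-1,"maximum":1}},"fingers":{"type":"number"}}}},"newtons":{"type":"number"}},"required":["targets"]}

```bash
mkdir -p pics; ls
cat > h.py <<'E'
import numpy as np, cv2
from scipy.spatial.transform import Rotation as Ro
from plant import arm, capture
def K(c):
    f=200/np.tan(np.radians(c["vertical_fov"])/2)
    return np.array([[f,0,c["cx"]],[0,f,c["cy"]],[0,0,1.]])
def ext(c,s=None):
    if "R" in c: return np.array(c["R"]),np.array(c["t"])
    T=np.eye(4);T[:3,:3]=Ro.from_rotvec(s["eef_rot"]).as_matrix();T[:3,3]=s["ee_pos"]
    W=np.linalg.inv(T@np.array(c["tool_from_camera"]));return W[:3,:3],W[:3,3]
def ray(c,uv,z,s=None):
    R,t=ext(c,s)
    p=cv2.undistortPoints(np.array(uv,float).reshape(-1,1,2),K(c),np.array(c["dist_coeffs"])).reshape(-1,2)
    d=np.c_[p,np.ones(len(p))]@R; o=-R.T@t
    return o+d*((z-o[2])/d[:,2])[:,None]
def proj(c,X,s=None):
    R,t=ext(c,s)
    return cv2.projectPoints(np.array(X,float).reshape(-1,1,3),cv2.Rodrigues(R)[0],t,K(c),np.array(c["dist_coeffs"]))[0].reshape(-1,2)
E
python3 - <<'E'
from h import *
import pickle
s=arm.sense();print(s)
d={n:capture(n) for n in("scene","top","wrist")}
pickle.dump((s,d),open("c0.pkl","wb"))
for n in("scene","top"): cv2.imwrite(f"pics/{n}0.png",d[n]["color"])
c=d["wrist"];print(c["tool_from_camera"])
for n in d: print(n,d[n]["vertical_fov"],d[n]["dist_coeffs"])
E
```

```text
pics
{'t': 0.0, 'joints': array([ 1.07202077e+00,  5.33908201e-02,  1.61430333e+00, -1.57969031e-05,
        1.47596864e+00, -1.18990924e-01]), 'dq': array([ 0.00060933,  0.00038529, -0.00059946, -0.00081945, -0.00126884,
       -0.00011192]), 'joint_efforts': array([-1.52762163e-04, -3.93721139e+01, -3.70157576e+01, -2.68823460e-04,
        7.52030290e-03, -1.92113657e-05]), 'ee_pos': array([0.23140046, 0.57991833, 0.23003638]), 'eef_rot': array([-0.59286692, -3.08451682,  0.00310476]), 'ft_force': array([ 0.10352139,  0.70183161, -0.11550503]), 'moment': array([-0.01333183, -0.02357603,  0.0592937 ]), 'gripper_force': 0.0, 'gripper_width': 0.08579683832246017}
[[-9.72750820e-04 -9.48048430e-01 -3.18124548e-01  8.16222276e-02]
 [ 9.99999382e-01 -7.51220587e-04 -8.19039975e-04  2.37356191e-04]
 [ 5.37507853e-04 -3.18125148e-01  9.48048575e-01 -1.42469292e-01]
 [ 0.00000000e+00  0.00000000e+00  0.00000000e+00  1.00000000e+00]]
scene 45.677352861263756 [-0.14491878  0.          0.          0.          0.        ]
top 56.79111369805011 [-0.01408773  0.          0.          0.          0.        ]
wrist 66.37170129522136 [-0.00091564  0.          0.          0.          0.        ]
```

View pics/scene0.png

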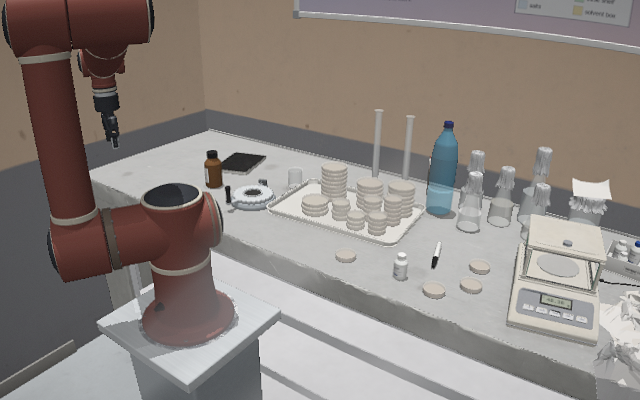

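View pics/top0.png

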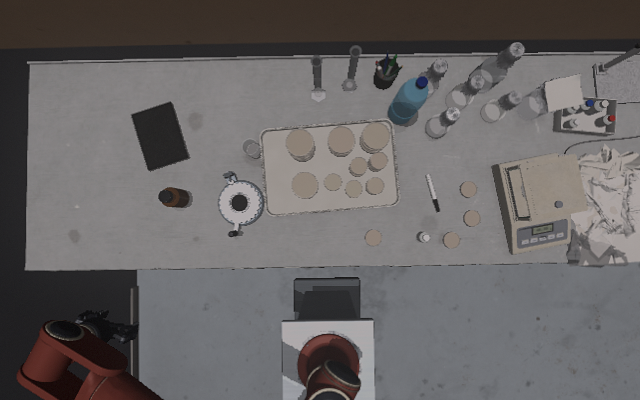

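The top view shows the turntable at about (240,202), with the lever post near (235,232) and the pawl near (229,177). Look-alikes for the dish are (373,238), (451,240), (471,218) and (468,189). I expect the one meant to be (373,238): it stands alone in front of the tray and nearest the base. Next I'll check that with numbers and a crop.

Run:
```python
from h import *
import pickle
s,d=pickle.load(open("c0.pkl","rb"));c=d["top"]
for p in [(373,238),(451,240),(471,218),(468,189)]:
    X=ray(c,p,.015)[0];print(p,X.round(3),np.hypot(*X[:2]).round(3))
print("table",ray(c,(240,202),.034)[0].round(3),"post",ray(c,(235,233),.09)[0].round(3))
for n in("scene","top"): print(proj(d[n],[0,0,0]).round(0), proj(d[n],ray(c,(373,238),.015)))
im=c["color"]
a=cv2.resize(im[160:245,200:280],None,fx=6,fy=6,interpolation=cv2.INTER_CUBIC)
b=cv2.resize(im[217:259,352:394],(300,300),interpolation=cv2.INTER_CUBIC)
o=np.zeros((510,780,3),np.uint8);o[:,:480]=a;o[:300,480:]=b
cv2.imwrite("pics/crop0.png",o)
```

```text
(373, 238) [ 0.432 -0.163  0.015] 0.462
(451, 240) [ 0.421 -0.431  0.015] 0.602
(471, 218) [ 0.495 -0.503  0.015] 0.706
(468, 189) [ 0.596 -0.495  0.015] 0.775
table [0.563 0.29  0.034] post [0.46  0.294 0.09 ]
[[189. 315.]] [[345.39469825 253.02537895]]
[[328. 364.]] [[373. 238.]]
```

View pics/crop0.png

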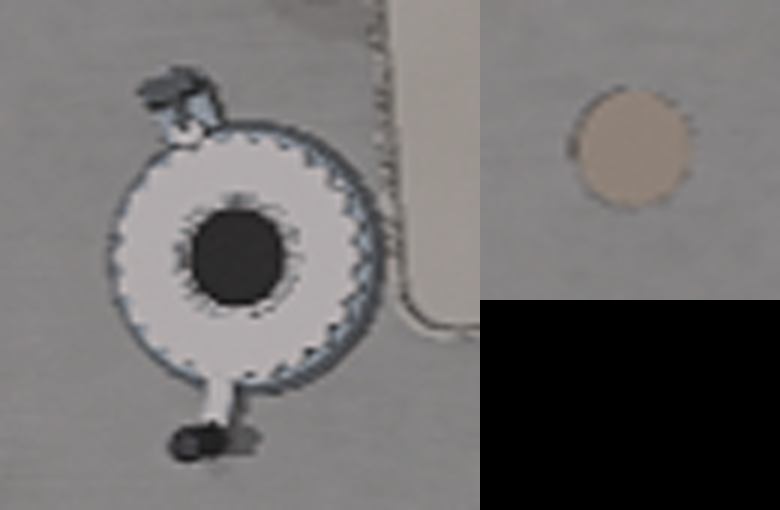

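The crop shows a lone round dish at top pixel (373.4,237.7), 0.46 m from the base. That is the nearest of the four, and it is the right one. The seat centre is at about (239.7,202.8), and the post runs from its foot at (235.3,233.3) to its top at (231.3,233.8). Now I'll move over the dish.

>>> move_arm(targets=[{"linear":[-0.61,-0.82,0.1],"fingers":100},{"linear":[-0.61,-0.82,0.1],"fingers":100},{"linear":[-0.61,-0.82,0.1],"fingers":100},{"linear":[-0.61,-0.82,0.1],"fingers":100},{"linear":[-0.61,-0.82,0.1],"fingers":100},{"linear":[-0.61,-0.82,0.1],"fingers":100},{"linear":[-0.61,-0.82,0.1],"fingers":100}])

```text
validation failed for argument at $.ta...
```

>>> move_arm(targets=[{"linear":[-0.61,-0.82,0.1],"fingers":100},{"linear":[-0.61,-0.82,0.1],"fingers":100},{"linear":[-0.61,-0.82,0.1],"fingers":100},{"linear":[-0.61,-0.82,0.1],"fingers":100},{"linear":[-0.61,-0.82,0.1],"fingers":100},{"linear":[-0.61,-0.82,0.1],"fingers":100},{"linear":[-0.61,-0.82,0.1],"fingers":100}])

```text
validation failed for argument at $.ta...
```

>>> move_arm(targets=[{"linear":[-0.61,-0.82,0.2],"fingers":100},{"linear":[-0.61,-0.82,0.2],"fingers":100},{"linear":[-0.61,-0.82,0.2],"fingers":100},{"linear":[-0.61,-0.82,0.2],"fingers":100},{"linear":[-0.61,-0.82,0.2],"fingers":100},{"linear":[-0.61,-0.82,0.2],"fingers":100},{"linear":[-0.61,-0.82,0.2],"fingers":100},{"linear":[-0.61,-0.82,0.2],"fingers":100}])

```text
validation failed for argument at $.ta...
```

Run:
```python
from h import *
import pickle
s=arm.sense();c=capture("wrist");pickle.dump((s,c),open("w1.pkl","wb"))
print(s["t"],s["ee_pos"],s["eef_rot"],s["joints"].round(2),s["ft_force"])
print(proj(c,[.432,-.163,.015],s))
cv2.imwrite("pics/w1.png",c["color"])
```

```text
0.15 [0.23148756 0.58001715 0.23031579] [-5.92955553e-01 -3.08466904e+00  2.42969565e-03] [ 1.07  0.05  1.61 -0.    1.48 -0.12] [ 0.06478655 -0.36546505 -0.85619623]
[[-42.30045834 438.4906498 ]]
```

View pics/w1.png

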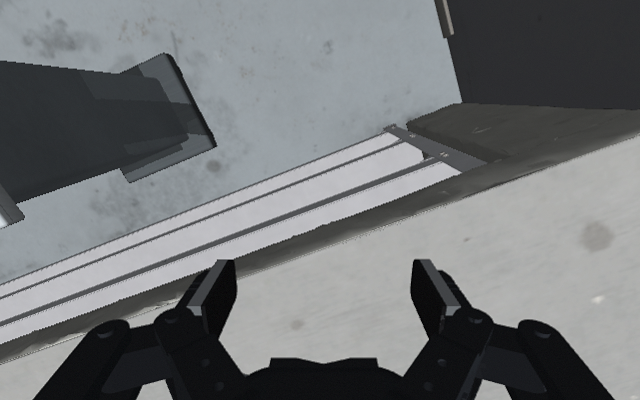

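The moves were refused, so this picture shows the start pose: bench edge and open fingers, no dish. I'll resend the rows with delta_rot filled in.

>>> move_arm(targets=[{"delta_rot":[0,0,0],"linear":[-0.61,-0.82,0.1],"fingers":100},{"delta_rot":[0,0,0],"linear":[-0.61,-0.82,0.1],"fingers":100},{"delta_rot":[0,0,0],"linear":[-0.61,-0.82,0.1],"fingers":100},{"delta_rot":[0,0,0],"linear":[-0.61,-0.82,0.1],"fingers":100},{"delta_rot":[0,0,0],"linear":[-0.61,-0.82,0.1],"fingers":100},{"delta_rot":[0,0,0],"linear":[-0.61,-0.82,0.1],"fingers":100},{"delta_rot":[0,0,0],"linear":[-0.61,-0.82,0.1],"fingers":100}])

```text
t: 0.9
ee_pos: [0.2976, 0.3325, 0.2061]
eef_rot: [-0.597, -3.084, -0.001]
ft_force: [0.1, 0.3, -0.4]
gripper_width: 0.0851
gripper_force: 0.0
```

>>> move_arm(targets=[{"delta_rot":[0,0,0],"linear":[-0.61,-0.82,0.1],"fingers":100},{"delta_rot":[0,0,0],"linear":[-0.61,-0.82,0.1],"fingers":100},{"delta_rot":[0,0,0],"linear":[-0.61,-0.82,0.1],"fingers":100},{"delta_rot":[0,0,0],"linear":[-0.61,-0.82,0.1],"fingers":100},{"delta_rot":[0,0,0],"linear":[-0.61,-0.82,0.1],"fingers":100},{"delta_rot":[0,0,0],"linear":[-0.61,-0.82,0.1],"fingers":100},{"delta_rot":[0,0,0],"linear":[-0.61,-0.82,0.1],"fingers":100}])

```text
t: 1.6
ee_pos: [0.3636, 0.0864, 0.1816]
eef_rot: [-0.597, -3.084, -0.001]
ft_force: [-0.3, 0.9, 0.2]
gripper_width: 0.0852
gripper_force: 0.0
```

>>> move_arm(targets=[{"delta_rot":[0,0,0],"linear":[-0.61,-0.82,0.2],"fingers":100},{"delta_rot":[0,0,0],"linear":[-0.61,-0.82,0.2],"fingers":100},{"delta_rot":[0,0,0],"linear":[-0.61,-0.82,0.2],"fingers":100},{"delta_rot":[0,0,0],"linear":[-0.61,-0.82,0.2],"fingers":100},{"delta_rot":[0,0,0],"linear":[-0.61,-0.82,0.2],"fingers":100},{"delta_rot":[0,0,0],"linear":[-0.61,-0.82,0.2],"fingers":100},{"delta_rot":[0,0,0],"linear":[-0.61,-0.82,0.2],"fingers":100},{"delta_rot":[0,0,0],"linear":[-0.61,-0.82,0.2],"fingers":100}])

```text
t: 2.4
ee_pos: [0.4293, -0.1582, 0.1314]
eef_rot: [-0.588, -3.086, -0.002]
ft_force: [-0.5, -0.0, 0.3]
gripper_width: 0.0854
gripper_force: 0.0
```

Run:
```python
from h import *
import pickle
s=arm.sense();c=capture("wrist");pickle.dump((s,c),open("w1.pkl","wb"))
print(s["t"],s["ee_pos"],s["eef_rot"],s["joints"].round(2),s["ft_force"])
print(proj(c,[.432,-.163,.015],s))
cv2.imwrite("pics/w2.png",c["color"])
```

```text
2.4 [ 0.42930307 -0.15822065  0.13137463] [-5.88427915e-01 -3.08562606e+00 -1.54365921e-03] [-0.52 -0.28  2.09  0.    1.33 -1.71] [-0.52801824 -0.02774151  0.31568244]
[[319.2411034  198.86191808]]
```

View pics/w2.png

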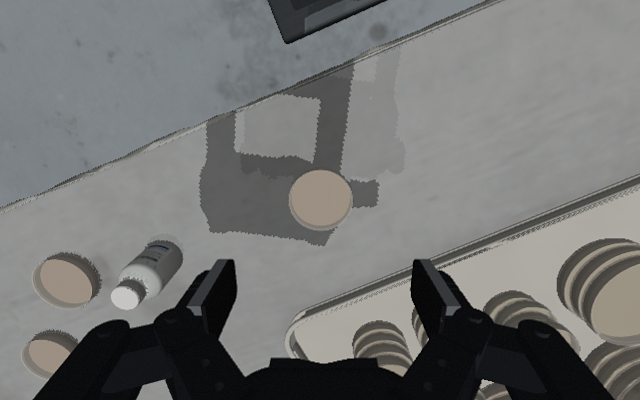

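The dish lid is centred at about (321,199) between the open fingers, in agreement with the prediction of (319,199). I'll refine its position.

```bash
cat >> h.py <<'E'
def blob(im,near,r=45):
    a=im.astype(int);m=((a[...,2]-a[...,0])>15).astype(np.uint8)
    y,x=np.mgrid[:400,:640];m[np.hypot(x-near[0],y-near[1])>r]=0
    m=cv2.morphologyEx(m,cv2.MORPH_OPEN,np.ones((3,3),np.uint8))
    k=max(cv2.findContours(m,0,1)[0],key=cv2.contourArea);return cv2.fitEllipse(k),k.reshape(-1,2)
def rim(c,near,z,s=None,r=45):
    e,k=blob(c["color"],near,r);X=ray(c,k,z,s)[:,:2]
    ctr,rad=cv2.minEnclosingCircle(X.astype(np.float32));A=np.c_[2*X,np.ones(len(X))];q=np.linalg.lstsq(A,(X**2).sum(1),rcond=None)[0]
    return e,q[:2],np.sqrt(q[2]+q[0]**2+q[1]**2)
def delta(target,s):
    R=Ro.from_rotvec(s["eef_rot"]).as_matrix();return (R.T@(np.array(target)-s["ee_pos"])/.25).round(4)
E
python3 - <<'E'
from h import *
import pickle
s,c=pickle.load(open("w1.pkl","rb"));s0,d=pickle.load(open("c0.pkl","rb"))
e,q,r=rim(c,(321,199),.015,s);print(e,q,r)
print(rim(d["top"],(373,238),.015,None,12))
print(Ro.from_rotvec(s["eef_rot"]).as_matrix().round(3))
for z in(.06,.003):print(delta([*q,z],s))
E
```

```text
((320.2325744628906, 197.53317260742188), (54.60820388793945, 58.25056076049805), 92.79367065429688) [ 0.43188105 -0.16199507] 0.02576802617328428
(((373.017578125, 237.33473205566406), (14.535531044006348, 15.099838256835938), 6.8415350914001465), array([ 0.43454246, -0.16278591]), np.float64(0.0253840312306601))
[[-0.93   0.368 -0.   ]
 [ 0.368  0.93   0.001]
 [ 0.001  0.001 -1.   ]]
[-0.0153 -0.0105  0.2855]
[-0.0154 -0.0107  0.5135]
```

>>> move_arm(targets=[{"delta_rot":[0,0,0],"linear":[-0.016,-0.01,0.15],"fingers":100},{"delta_rot":[0,0,0],"linear":[-0.016,-0.01,0.3],"fingers":100},{"delta_rot":[0,0,0],"linear":[-0.016,-0.01,0.42],"fingers":100},{"delta_rot":[0,0,0],"linear":[-0.016,-0.01,0.48],"fingers":100},{"delta_rot":[0,0,0],"linear":[-0.016,-0.01,0.51],"fingers":100},{"delta_rot":[0,0,0],"linear":[-0.016,-0.01,0.51],"fingers":100}], newtons=20)

```text
t: 3.05
ee_pos: [0.4311, -0.1626, 0.0034]
eef_rot: [-0.59, -3.085, -0.001]
ft_force: [0.3, 0.3, -0.1]
gripper_width: 0.085
gripper_force: 0.0
```

>>> move_arm(targets=[{"delta_rot":[0,0,0],"linear":[0,0,0],"fingers":75},{"delta_rot":[0,0,0],"linear":[0,0,0],"fingers":50},{"delta_rot":[0,0,0],"linear":[0,0,0],"fingers":50},{"delta_rot":[0,0,0],"linear":[0,0,0],"fingers":50},{"delta_rot":[0,0,0],"linear":[0,0,0],"fingers":50},{"delta_rot":[0,0,0],"linear":[0,0,0],"fingers":50}], newtons=20)

```text
t: 3.65
ee_pos: [0.4327, -0.1646, 0.0057]
eef_rot: [0.593, 3.082, -0.0]
ft_force: [-0.9, 3.0, 6.6]
gripper_width: 0.0569
gripper_force: 20.7
```

Run:
```python
from h import *
import pickle
s=arm.sense();c=capture("wrist");pickle.dump((s,c),open("w2.pkl","wb"))
print(s["ee_pos"],s["ft_force"],s["gripper_force"])
cv2.imwrite("pics/w3.png",cv2.resize(c["color"][200:400,190:450],None,fx=3,fy=3))
```

```text
[ 0.43270135 -0.16456621  0.0057325 ] [-0.88910089  3.00468999  6.62577547] 20.740680992603302
```

View pics/w3.png

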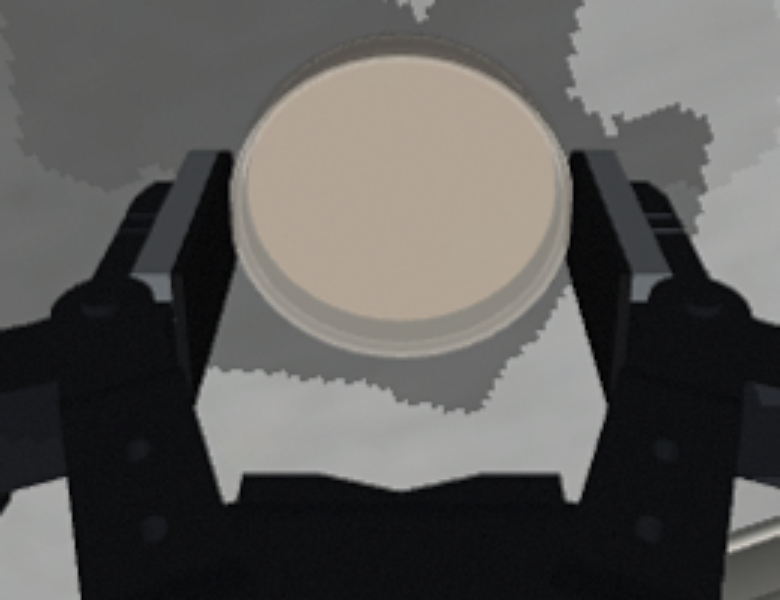

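The pads hold the dish on both sides at mid-height, with the tips about 10 mm above the bench, and the lid looks level. I'll lift it.

>>> move_arm(targets=[{"delta_rot":[0,0,0],"linear":[0,0,-0.02],"fingers":50},{"delta_rot":[0,0,0],"linear":[0,0,-0.05],"fingers":50},{"delta_rot":[0,0,0],"linear":[0,0,-0.1],"fingers":50},{"delta_rot":[0,0,0],"linear":[0,0,-0.2],"fingers":50},{"delta_rot":[0,0,0],"linear":[0,0,-0.3],"fingers":50},{"delta_rot":[0,0,0],"linear":[0,0,-0.4],"fingers":50},{"delta_rot":[0,0,0],"linear":[0,0,-0.48],"fingers":50},{"delta_rot":[0,0,0],"linear":[0,0,-0.5],"fingers":50},{"delta_rot":[0,0,0],"linear":[0,0,-0.5],"fingers":50}], newtons=25)

```text
t: 4.6
ee_pos: [0.432, -0.1645, 0.1302]
eef_rot: [0.593, 3.083, -0.001]
ft_force: [1.5, -0.5, -0.2]
gripper_width: 0.0562
gripper_force: 26.7
```

Run:
```python
from h import *
import pickle
s,c=pickle.load(open("w2.pkl","rb"))
s2=arm.sense();c2=capture("wrist")
for n,(a,b) in dict(before=(s,c),now=(s2,c2)).items(): print(n,blob(b["color"],(324,258),60)[0],a["ee_pos"],a["gripper_force"],a["gripper_width"])
# turntable axis and post, top view
d=pickle.load(open("c0.pkl","rb"))[1];t=d["top"]
S=ray(t,(239.7,202.8),.032)[0];F=ray(t,(235.3,233.3),.032)[0];P=ray(t,(231.3,233.8),.09)[0]
print(S,F,P,np.hypot(*(F-S)[:2]),np.hypot(*(P-S)[:2]))
hsv=t["color"].astype(int).max(2);m=np.uint8(hsv<75);m[:,:230]=0;m[:,250:]=0;m[:193]=0;m[:213]*=1;m[214:]=0
k=max(cv2.findContours(m,0,1)[0],key=cv2.contourArea);e=cv2.fitEllipse(k);print(e,ray(t,e[0],.032))
```

```text
before ((323.2828369140625, 262.05584716796875), (87.92410278320312, 103.03115844726562), 90.04582977294922) [ 0.43270135 -0.16456621  0.0057325 ] 20.740680992603302 0.05693422428573558
now ((323.25909423828125, 262.0438232421875), (87.46049499511719, 102.5147705078125), 89.83757019042969) [ 0.4319822  -0.16452963  0.13016476] 26.699844896793365 0.05624618485271352
[0.56027825 0.29119124 0.032     ] [0.45680566 0.30693924 0.032     ] [0.45808279 0.30590473 0.09      ] 0.10466411162260969 0.103249211392016
((239.04054260253906, 202.49993896484375), (14.913684844970703, 15.663895606994629), 0.9262311458587646) [[0.56133879 0.29343653 0.032     ]]
```

The dish hasn't shifted in the grip and is level. Next I'll carry it high, to where the wrist camera sees the seat.

>>> move_arm(targets=[{"delta_rot":[0,0,0],"linear":[0,0.06,-0.15],"fingers":50},{"delta_rot":[0,0,0],"linear":[-0.02,0.18,-0.24],"fingers":50},{"delta_rot":[0,0,0],"linear":[-0.04,0.32,-0.24],"fingers":50},{"delta_rot":[0,0,0],"linear":[-0.05,0.48,-0.24],"fingers":50},{"delta_rot":[0,0,0],"linear":[-0.06,0.64,-0.24],"fingers":50},{"delta_rot":[0,0,0],"linear":[-0.06,0.8,-0.24],"fingers":50},{"delta_rot":[0,0,0],"linear":[-0.06,0.94,-0.24],"fingers":50}])

```text
t: 5.35
ee_pos: [0.5319, 0.0504, 0.1866]
eef_rot: [-0.591, -3.082, 0.001]
ft_force: [0.3, -0.6, -0.0]
gripper_width: 0.056
gripper_force: 26.9
```

>>> move_arm(targets=[{"delta_rot":[0,0,0],"linear":[-0.01,0.15,0],"fingers":50},{"delta_rot":[0,0,0],"linear":[-0.02,0.3,0],"fingers":50},{"delta_rot":[0,0,0],"linear":[-0.03,0.46,0],"fingers":50},{"delta_rot":[0,0,0],"linear":[-0.04,0.62,0],"fingers":50},{"delta_rot":[0,0,0],"linear":[-0.05,0.76,0],"fingers":50},{"delta_rot":[0,0,0],"linear":[-0.06,0.87,0],"fingers":50},{"delta_rot":[0,0,0],"linear":[-0.06,0.94,0],"fingers":50},{"delta_rot":[0,0,0],"linear":[-0.06,0.94,0],"fingers":50},{"delta_rot":[0,0,0],"linear":[-0.06,0.94,0],"fingers":50}])

```text
t: 6.25
ee_pos: [0.6326, 0.2608, 0.1867]
eef_rot: [-0.592, -3.082, 0.003]
ft_force: [0.2, -0.7, -0.4]
gripper_width: 0.0563
gripper_force: 26.9
```

Run:
```python
from h import *
import pickle
s=arm.sense();c=capture("wrist");pickle.dump((s,c),open("w3.pkl","wb"))
print(s["ee_pos"],s["eef_rot"],s["gripper_force"],blob(c["color"],(324,258),60)[0])
print(proj(c,[[.561,.292,.032],[.457,.307,.032],[.457,.307,.09]],s))
cv2.imwrite("pics/w4.png",c["color"])
```

```text
[0.63259131 0.26083971 0.18671133] [-0.59174987 -3.08244606  0.00310466] 26.948139667510986 ((323.2315368652344, 262.024658203125), (87.02825927734375, 102.47541046142578), 90.01797485351562)
[[326.20670844 101.72299598]
 [296.5357184  -28.84992688]
 [288.76837209 -64.45169129]]
```

View pics/w4.png

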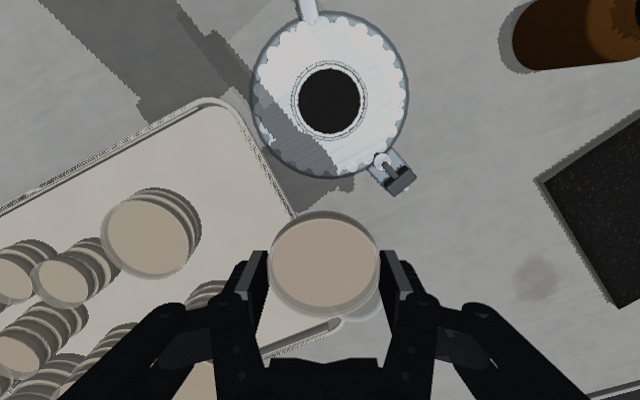

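The seat's black disc is centred at about (329,101). The dish is held at (323,262), and the arm exits at (308,10).

Run:
```python
from h import *
import pickle
s,c=pickle.load(open("w3.pkl","rb"))
im=c["color"];m=np.uint8(im.max(2)<70)
y,x=np.mgrid[:400,:640];m[np.hypot(x-329,y-101)>45]=0
k=max(cv2.findContours(m,0,1)[0],key=cv2.contourArea);e=cv2.fitEllipse(k);print(e)
X=ray(c,k.reshape(-1,2),.032,s)[:,:2]
q=np.linalg.lstsq(np.c_[2*X,np.ones(len(X))],(X**2).sum(1),rcond=None)[0];print("seat",q[:2],np.sqrt(q[2]+q[:2]@q[:2]))
# table rim: bright
zt=s["ee_pos"][2]+.0093
_,dq,r=rim(c,(324,258),zt,s,60);print("dish",dq,r)
R=Ro.from_rotvec(s["eef_rot"]).as_matrix();print("dish-TCP tool",R.T@np.array([*(dq-s["ee_pos"][:2]),0]))
off=q[:2]-dq; print("move world",off,"z to",.032+.0057+.001)
T=[*(s["ee_pos"][:2]+off),.075];print(T,delta(T,s))
```

```text
((328.709228515625, 100.7846908569336), (60.51169967651367, 63.6301383972168), 3.084599494934082)
seat [0.56189929 0.29412305] 0.028014926008666258
dish [0.62954524 0.26215515] 0.024782140523610344
dish-TCP tool [3.31663073e-03 9.39819414e-05 7.84079138e-06]
move world [-0.06764596  0.0319679 ] z to 0.0387
[np.float64(0.564945355068943), np.float64(0.29280760162534203), 0.075] [0.2976 0.0197 0.4475]
```

>>> move_arm(targets=[{"delta_rot":[0,0,0],"linear":[0.1,0.005,0],"fingers":50},{"delta_rot":[0,0,0],"linear":[0.2,0.01,0],"fingers":50},{"delta_rot":[0,0,0],"linear":[0.27,0.015,0.1],"fingers":50},{"delta_rot":[0,0,0],"linear":[0.296,0.02,0.2],"fingers":50},{"delta_rot":[0,0,0],"linear":[0.296,0.02,0.3],"fingers":50},{"delta_rot":[0,0,0],"linear":[0.296,0.02,0.4],"fingers":50},{"delta_rot":[0,0,0],"linear":[0.296,0.02,0.45],"fingers":50},{"delta_rot":[0,0,0],"linear":[0.296,0.02,0.5],"fingers":50},{"delta_rot":[0,0,0],"linear":[0.296,0.02,0.52],"fingers":50},{"delta_rot":[0,0,0],"linear":[0.296,0.02,0.52],"fingers":50}])

```text
t: 7.3
ee_pos: [0.5666, 0.293, 0.0586]
eef_rot: [-0.594, -3.085, 0.0]
ft_force: [-0.2, 0.6, 0.6]
gripper_width: 0.0559
gripper_force: 26.9
```

Run:
```python
from h import *
import pickle
s=arm.sense();c=capture("wrist");pickle.dump((s,c),open("w4.pkl","wb"))
print(s["ee_pos"],delta([.5648,.2928,.038],s),s["ft_force"])
cv2.imwrite("pics/w5.png",cv2.resize(c["color"][160:360,190:450],None,fx=3,fy=3))
```

```text
[0.56660889 0.29300366 0.05858534] [ 0.0064 -0.0034  0.0823] [-0.23542771  0.56807966  0.61586149]
```

View pics/w5.png

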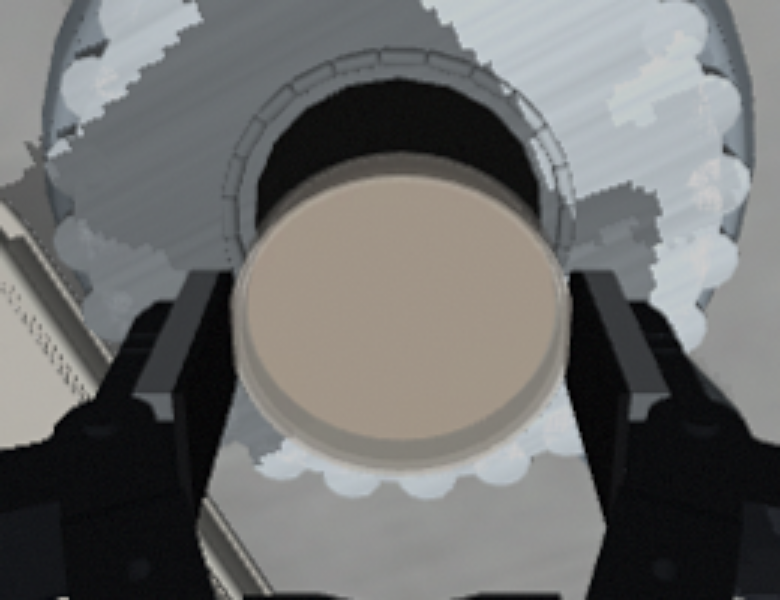

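The dish hovers over the seat, laterally centred (ring centre col ≈400, dish ≈401 in the crop). I'll check the other axis from the visible arc of the black disc.

Run:
```python
from h import *
import pickle
from scipy.optimize import least_squares
s,c=pickle.load(open("w4.pkl","rb"))
g=c["color"].max(2)
# black arc edge: scan each column downward, crop coords ->image
pts=[]
for u in range(280,367,2):
    col=g[165:225,u].astype(int); 
    b=np.where(col<45)[0]
    if len(b)>3: pts.append((u,165+b[0]-.5))
pts=np.array(pts);X=ray(c,pts,.032,s)[:,:2]
f=least_squares(lambda p:np.hypot(*(X-p).T)-.028,[.562,.294],loss="soft_l1",f_scale=.0005);print(len(pts),f.x,np.abs(f.fun).max())
_,dq,r=rim(c,(324,258+2),s["ee_pos"][2]+.0093,s,60);print("dish",dq,r,"off",f.x-dq)
T=[*(s["ee_pos"][:2]+f.x-dq),.038];print(delta(T,s))
```

```text
44 [0.56158946 0.29439344] 0.0004997342447366077
dish [0.56350228 0.29433222] 0.024831942508818778 off [-1.91281903e-03  6.12143496e-05]
[ 0.0072 -0.0026  0.0823]
```

>>> move_arm(targets=[{"delta_rot":[0,0,0],"linear":[0.007,-0.003,0.01],"fingers":50},{"delta_rot":[0,0,0],"linear":[0.007,-0.003,0.03],"fingers":50},{"delta_rot":[0,0,0],"linear":[0.007,-0.003,0.05],"fingers":50},{"delta_rot":[0,0,0],"linear":[0.007,-0.003,0.065],"fingers":50},{"delta_rot":[0,0,0],"linear":[0.007,-0.003,0.075],"fingers":50},{"delta_rot":[0,0,0],"linear":[0.007,-0.003,0.08],"fingers":50},{"delta_rot":[0,0,0],"linear":[0.007,-0.003,0.082],"fingers":50},{"delta_rot":[0,0,0],"linear":[0.007,-0.003,0.082],"fingers":50}])

```text
t: 8.15
ee_pos: [0.5642, 0.2935, 0.0397]
eef_rot: [-0.593, -3.083, 0.001]
ft_force: [-6.6, -0.1, 9.6]
gripper_width: 0.0559
gripper_force: 27.8
```

>>> move_arm(targets=[{"delta_rot":[0,0,0],"linear":[0.004,-0.001,-0.004],"fingers":50},{"delta_rot":[0,0,0],"linear":[0.008,-0.003,-0.004],"fingers":50},{"delta_rot":[0,0,0],"linear":[0.008,-0.003,-0.002],"fingers":50},{"delta_rot":[0,0,0],"linear":[0.008,-0.003,-0.002],"fingers":50}])

```text
t: 8.55
ee_pos: [0.5621, 0.2932, 0.0381]
eef_rot: [-0.593, -3.084, 0.001]
ft_force: [0.4, 0.0, 0.0]
gripper_width: 0.0563
gripper_force: 27.0
```

Run:
```python
from h import *
s=arm.sense();c=capture("wrist");print(s["ee_pos"],s["ft_force"],s["moment"])
_,dq,r=rim(c,(324,262),s["ee_pos"][2]+.0093,s,60);print("dish",dq,r,blob(c["color"],(324,258),60)[0])
cv2.imwrite("pics/w6.png",cv2.resize(c["color"][160:360,190:450],None,fx=3,fy=3))
```

```text
[0.56208598 0.29319926 0.03812065] [0.4107338  0.03719072 0.02881717] [-0.01612652  0.00033152 -0.0330095 ]
dish [0.55900182 0.29450943] 0.0248240863952685 ((323.20660400390625, 261.9749755859375), (87.14537811279297, 102.63412475585938), 89.8056640625)
```

View pics/w6.png

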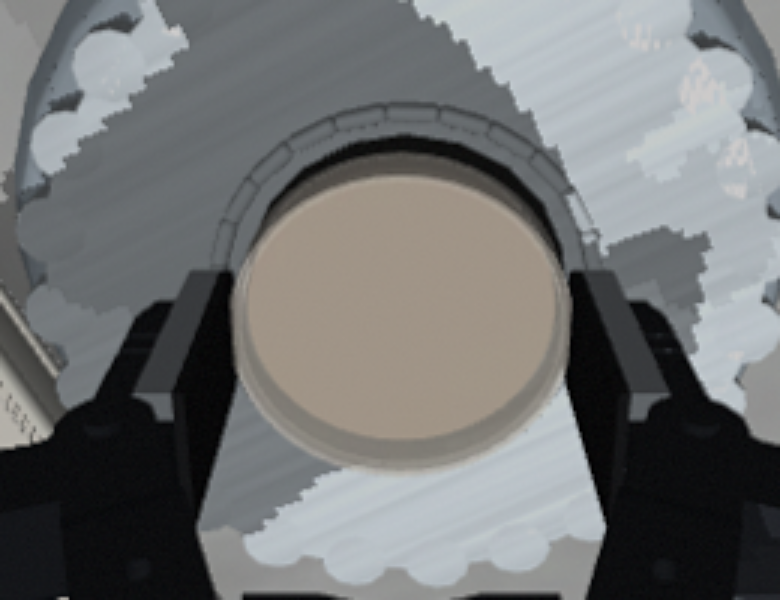

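Run:
```python
from h import *
s=arm.sense();c=capture("wrist")
R=Ro.from_rotvec(s["eef_rot"]).as_matrix()
def tool(uv,z): return (R.T@(ray(c,uv,z,s)[0]-s["ee_pos"])*1000).round(1)
for n,r,z in [("lip outer top",102,.036),("lip inner top",122,.036),("black",137,.032),("dish bottom",152,.0324),("lid near",176,.0474),("lid far tan",438,.0474),("far outline",470,.0474)]:
    print(n,tool((190+400/3,160+r/3),z))
g=c["color"][195:225,323].astype(int).sum(1);print(g)
print("seat in tool",(R.T@(np.array([.5616,.2942,.032])-s["ee_pos"])*1000).round(1))
```

```text
lip outer top [36.2  0.2  2. ]
lip inner top [32.7  0.2  2. ]
black [28.6  0.2  6. ]
dish bottom [26.   0.2  5.6]
lid near [27.7  0.2 -9.4]
lid far tan [-21.2   0.1  -9.5]
far outline [-27.9   0.1  -9.5]
[209 288 331 329 315 281 315 333 335 332 187  37  44  43  35 121 226 233
 225 225 233 247 242 363 471 458 441 444 444 441]
seat in tool [0.7 0.9 6. ]
```

>>> move_arm(targets=[{"delta_rot":[0,0,0],"linear":[0.003,0.001,0],"fingers":50},{"delta_rot":[0,0,0],"linear":[0.006,0.002,0],"fingers":50},{"delta_rot":[0,0,0],"linear":[0.006,0.002,0.002],"fingers":50},{"delta_rot":[0,0,0],"linear":[0.006,0.002,0.003],"fingers":50},{"delta_rot":[0,0,0],"linear":[0.006,0.002,0.003],"fingers":50}])

```text
t: 9.15
ee_pos: [0.5613, 0.2943, 0.0379]
eef_rot: [-0.593, -3.085, 0.0]
ft_force: [0.3, 0.4, 0.0]
gripper_width: 0.0564
gripper_force: 27.0
```

>>> move_arm(targets=[{"delta_rot":[0,0,0],"linear":[0,0,0.003],"fingers":50},{"delta_rot":[0,0,0],"linear":[0,0,0.005],"fingers":50},{"delta_rot":[0,0,0],"linear":[0,0,0.005],"fingers":50}])

```text
t: 9.45
ee_pos: [0.5614, 0.2944, 0.0378]
eef_rot: [-0.593, -3.085, 0.0]
ft_force: [-3.3, -1.0, 5.3]
gripper_width: 0.0559
gripper_force: 27.5
```

>>> move_arm(targets=[{"delta_rot":[0,0,0],"linear":[0,0,-0.004],"fingers":50},{"delta_rot":[0,0,0],"linear":[0,0,-0.004],"fingers":68},{"delta_rot":[0,0,0],"linear":[0,0,-0.004],"fingers":75},{"delta_rot":[0,0,0],"linear":[0,0,-0.004],"fingers":85},{"delta_rot":[0,0,0],"linear":[0,0,-0.004],"fingers":100},{"delta_rot":[0,0,0],"linear":[0,0,-0.004],"fingers":100},{"delta_rot":[0,0,0],"linear":[0,0,-0.004],"fingers":100}])

```text
t: 10.15
ee_pos: [0.5613, 0.2943, 0.0377]
eef_rot: [-0.593, -3.085, 0.0]
ft_force: [-0.3, 0.2, -0.6]
gripper_width: 0.0854
gripper_force: 0.0
```

>>> move_arm(targets=[{"delta_rot":[0,0,0],"linear":[0,0,-0.05],"fingers":100},{"delta_rot":[0,0,0],"linear":[0,0,-0.15],"fingers":100},{"delta_rot":[0,0,0],"linear":[0,0,-0.3],"fingers":100},{"delta_rot":[0,0,0],"linear":[0,0,-0.45],"fingers":100},{"delta_rot":[0,0,0],"linear":[0,0,-0.5],"fingers":100},{"delta_rot":[0,0,0],"linear":[0,0,-0.5],"fingers":100}])

```text
t: 10.75
ee_pos: [0.5632, 0.2951, 0.1668]
eef_rot: [0.592, 3.08, 0.006]
ft_force: [0.7, -0.2, -1.4]
gripper_width: 0.0855
gripper_force: 0.0
```

Run:
```python
from h import *
import pickle
s=arm.sense();c=capture("wrist");t=capture("top");pickle.dump((s,c,t),open("w5.pkl","wb"))
print(s["ee_pos"],s["ft_force"],s["joints"].round(2))
a=cv2.resize(c["color"][60:360,180:480],(400,400));b=cv2.resize(t["color"][160:245,200:285],(400,400),interpolation=cv2.INTER_CUBIC)
cv2.imwrite("pics/w7.png",np.hstack([a,b]))
```

```text
[0.56318091 0.2950746  0.16683128] [ 0.69000869 -0.20162891 -1.35406569] [ 0.37  0.12  1.65  0.    1.36 -0.83]
```

View pics/w7.png

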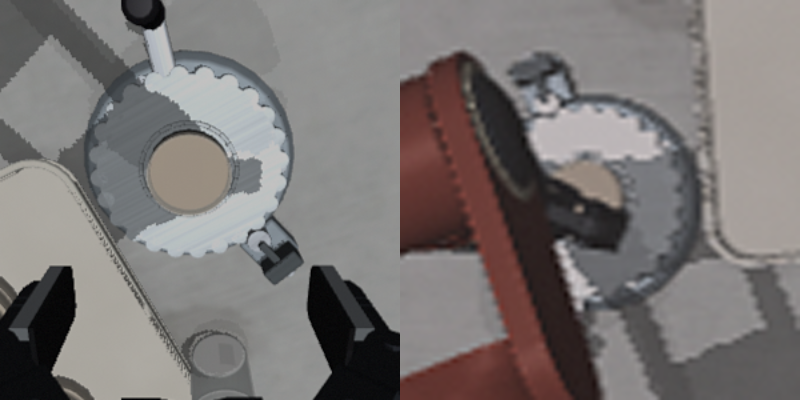

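The dish lies inside the lip, concentric with it (crop (190,172)), and the lever is at rest. The post top is at wrist pixel of about (287,66). Now I'll measure the post.

Run:
```python
from h import *
import pickle
s,c,t=pickle.load(open("w5.pkl","rb"))
g=c["color"].max(2);m=np.uint8(g<45)
m[110:]=0;m[:,:250]=0;m[:,330:]=0
k=max(cv2.findContours(m,0,1)[0],key=cv2.contourArea).reshape(-1,2);print(cv2.boundingRect(k),cv2.contourArea(k))
X=ray(c,k,.09,s)[:,:2]
cam=-ext(c,s)[0].T@ext(c,s)[1]
# model: silhouette of post = hull of projected circles; fit xy with table pivot prior
from scipy.optimize import minimize
y,x=np.mgrid[:400,:640]
def sil(p):
    a=np.linspace(0,2*np.pi,40);P=[]
    for r,z in((.008,.034),(.008,.08),(.01,.086),(.01,.09)): P.append(np.c_[p[0]+r*np.cos(a),p[1]+r*np.sin(a),0*a+z])
    h=cv2.convexHull(proj(c,np.vstack(P),s).astype(np.float32));o=np.zeros((400,640),np.uint8);cv2.fillConvexPoly(o,np.round(h*16).astype(int),1,shift=4);return o
f=lambda p:np.sum(sil(p)!=m)
best=min(((f((a,b)),a,b) for a in np.arange(.445,.475,.001) for b in np.arange(.295,.32,.001)));print(best,m.sum())
ax=np.array([.5616,.2942]);v=np.array(best[1:])-ax;print(np.hypot(*v),np.degrees(np.arctan2(v[1],v[0])))
```

```text
(271, 48, 32, 34) 774.0
(np.int64(412), np.float64(0.46), np.float64(0.31)) 510
0.10282120403885568 171.16063261784953
```

>>> move_arm(targets=[{"delta_rot":[0,0,-1],"linear":[0.41,-0.105,0.04],"fingers":100},{"delta_rot":[0,0,-1],"linear":[0.41,-0.105,0.04],"fingers":100},{"delta_rot":[0,0,-1],"linear":[0.41,-0.105,0.04],"fingers":100},{"delta_rot":[0,0,-1],"linear":[0.41,-0.105,0.04],"fingers":100},{"delta_rot":[0,0,-1],"linear":[0.41,-0.105,0.04],"fingers":100},{"delta_rot":[0,0,-1],"linear":[0.41,-0.105,0.04],"fingers":100},{"delta_rot":[0,0,-1],"linear":[0.41,-0.105,0.04],"fingers":100},{"delta_rot":[0,0,-1],"linear":[0.41,-0.105,0.04],"fingers":100}])

```text
t: 11.65
ee_pos: [0.4554, 0.3074, 0.1507]
eef_rot: [0.631, -3.074, 0.001]
ft_force: [-0.1, 0.4, -0.4]
gripper_width: 0.0853
gripper_force: 0.0
```

Run:
```python
from h import *
import pickle
s=arm.sense();c=capture("wrist");t=capture("top");pickle.dump((s,c,t),open("w6.pkl","wb"))
print(s["ee_pos"],s["joints"].round(2));print(Ro.from_rotvec(s["eef_rot"]).as_matrix().round(3))
g=c["color"].max(2);mm=np.uint8(g<50)
p=proj(c,[[.4582,.3085,.09],[.4582,.3085,.04]],s);print(p)
n,l,st,ce=cv2.connectedComponentsWithStats(mm)
for i in range(1,n):
    if st[i,4]>80: print(st[i],ce[i].round(1))
```

```text
[0.45543291 0.30742809 0.1507481 ] [ 0.46 -0.06  1.86  0.    1.34 -1.52]
[[-0.919 -0.394 -0.003]
 [-0.394  0.919 -0.002]
 [ 0.004 -0.    -1.   ]]
[[323.39330581 221.74645892]
 [323.35125142 199.83146526]]
[285   0  43  17 160] [306.7   7.5]
[ 548    0   92  187 8090] [608.6 112.6]
[312 188  26  45 914] [324.7 210.7]
[245 258  53  26 100] [275.1 264.6]
[   33   260   581   140 35900] [324.3 357.9]
```

The post's blob centroid is (324.7,210.7), and the prediction was about (323.4,211). I'll descend and grip.

>>> move_arm(targets=[{"delta_rot":[0,0,0],"linear":[-0.012,0.002,0.1],"fingers":100},{"delta_rot":[0,0,0],"linear":[-0.012,0.002,0.2],"fingers":100},{"delta_rot":[0,0,0],"linear":[-0.012,0.002,0.3],"fingers":100},{"delta_rot":[0,0,0],"linear":[-0.012,0.002,0.36],"fingers":100},{"delta_rot":[0,0,0],"linear":[-0.012,0.002,0.383],"fingers":100},{"delta_rot":[0,0,0],"linear":[-0.012,0.002,0.383],"fingers":100}])

```text
t: 12.35
ee_pos: [0.4587, 0.3094, 0.0564]
eef_rot: [0.632, -3.076, 0.001]
ft_force: [0.5, 0.1, -0.3]
gripper_width: 0.0857
gripper_force: 0.0
```

>>> move_arm(targets=[{"delta_rot":[0,0,0],"linear":[0,0,0],"fingers":50},{"delta_rot":[0,0,0],"linear":[0,0,0],"fingers":25},{"delta_rot":[0,0,0],"linear":[0,0,0],"fingers":5},{"delta_rot":[0,0,0],"linear":[0,0,0],"fingers":5},{"delta_rot":[0,0,0],"linear":[0,0,0],"fingers":5},{"delta_rot":[0,0,0],"linear":[0,0,0],"fingers":5},{"delta_rot":[0,0,0],"linear":[0,0,0],"fingers":5},{"delta_rot":[0,0,0],"linear":[0,0,0],"fingers":5}], newtons=70)

```text
t: 13.15
ee_pos: [0.4592, 0.3102, 0.0577]
eef_rot: [-0.633, 3.077, 0.002]
ft_force: [-2.5, 2.3, 4.9]
gripper_width: 0.0173
gripper_force: 68.2
```

```bash
cat > sw.py <<'E'
from h import *
s=arm.sense();A=np.array([.5616,.2942]);v=s["ee_pos"][:2]-A
r=.105;th0=np.radians(171.3)
print("t",s["t"],"r",np.hypot(*v).round(4),"phi",np.degrees((np.arctan2(v[1],v[0])-th0)%(2*np.pi)).round(2),"grip",s["gripper_force"],s["gripper_width"],"F",s["ft_force"].round(1),s["ee_pos"].round(4))
u=np.array([-v[1],v[0]])/np.hypot(*v);print("tangential",(s["ft_force"][:2]@u).round(1),"radial",(s["ft_force"][:2]@v/np.hypot(*v)).round(1))
E
python3 - <<'E'
from sw import *
R=Ro.from_rotvec(s["eef_rot"]).as_matrix()[:2,:2]
P=lambda d:A+r*np.array([np.cos(th0+np.radians(d)),np.sin(th0+np.radians(d))])
for b in(0,15,30,45): print(b,[((R.T@(P(b+d)-P(b)))/.25).round(3).tolist() for d in(3,6,9,12,15)])
E
```

```text
t 13.15 r 0.1037 phi 359.84 grip 68.24140875600278 0.01728356655653833 F [-2.5  2.3  4.9] [0.4592 0.3102 0.0577]
tangential -1.9 radial 2.8
0 [[0.011, -0.019], [0.021, -0.038], [0.03, -0.058], [0.038, -0.079], [0.045, -0.1]]
15 [[0.006, -0.021], [0.011, -0.043], [0.014, -0.064], [0.017, -0.086], [0.018, -0.108]]
30 [[0.0, -0.022], [-0.001, -0.044], [-0.003, -0.066], [-0.006, -0.088], [-0.011, -0.109]]
45 [[-0.006, -0.021], [-0.012, -0.042], [-0.02, -0.063], [-0.029, -0.083], [-0.039, -0.103]]
```

>>> move_arm(targets=[{"delta_rot":[0,0,0],"linear":[0.011,-0.019,0],"fingers":5},{"delta_rot":[0,0,0],"linear":[0.021,-0.038,0],"fingers":5},{"delta_rot":[0,0,0],"linear":[0.03,-0.058,0],"fingers":5},{"delta_rot":[0,0,0],"linear":[0.038,-0.079,0],"fingers":5},{"delta_rot":[0,0,0],"linear":[0.045,-0.1,0],"fingers":5},{"delta_rot":[0,0,0],"linear":[0.045,-0.1,0],"fingers":5}])

```text
t: 13.75
ee_pos: [0.4587, 0.2831, 0.0577]
eef_rot: [-0.632, 3.076, 0.004]
ft_force: [-1.5, 4.1, 5.6]
gripper_width: 0.0172
gripper_force: 68.6
```

```bash
python3 sw.py
```

```text
t 13.75 r 0.1035 phi 14.87 grip 68.55184833984822 0.01719011895642728 F [-1.5  4.1  5.6] [0.4587 0.2831 0.0577]
tangential -4.3 radial 1.0
```

>>> move_arm(targets=[{"delta_rot":[0,0,0],"linear":[0.006,-0.021,0],"fingers":5},{"delta_rot":[0,0,0],"linear":[0.011,-0.043,0],"fingers":5}])

```text
t: 13.95
ee_pos: [0.4601, 0.2744, 0.0578]
eef_rot: [-0.632, 3.076, 0.011]
ft_force: [-3.7, 12.7, 4.6]
gripper_width: 0.0172
gripper_force: 68.6
```

```bash
python3 sw.py
```

```text
t 13.95 r 0.1035 phi 19.75 grip 68.58856754377484 0.017195012130631585 F [-3.7 12.7  4.6] [0.4601 0.2744 0.0578]
tangential -13.2 radial 1.2
```

>>> move_arm(targets=[{"delta_rot":[0,0,0],"linear":[0.003,-0.021,0],"fingers":5},{"delta_rot":[0,0,0],"linear":[0.006,-0.043,0],"fingers":5},{"delta_rot":[0,0,0],"linear":[0.007,-0.065,0],"fingers":5},{"delta_rot":[0,0,0],"linear":[0.007,-0.065,0],"fingers":5}])

```text
t: 14.35
ee_pos: [0.4652, 0.2565, 0.0578]
eef_rot: [-0.632, 3.076, 0.003]
ft_force: [-3.0, 4.2, 5.7]
gripper_width: 0.0173
gripper_force: 68.8
```

```bash
python3 sw.py
```

```text
t 14.35 r 0.1035 phi 30.08 grip 68.75859496649355 0.01727205138362173 F [-3.   4.2  5.7] [0.4652 0.2565 0.0578]
tangential -5.0 radial 1.2
```

>>> move_arm(targets=[{"delta_rot":[0,0,0],"linear":[0,-0.022,0],"fingers":5},{"delta_rot":[0,0,0],"linear":[-0.001,-0.044,0],"fingers":5},{"delta_rot":[0,0,0],"linear":[-0.003,-0.066,0],"fingers":5},{"delta_rot":[0,0,0],"linear":[-0.006,-0.088,0],"fingers":5},{"delta_rot":[0,0,0],"linear":[-0.011,-0.109,0],"fingers":5},{"delta_rot":[0,0,0],"linear":[-0.011,-0.109,0],"fingers":5}])

```text
t: 14.95
ee_pos: [0.4784, 0.2325, 0.0577]
eef_rot: [-0.632, 3.077, 0.003]
ft_force: [-3.0, 4.5, 6.1]
gripper_width: 0.0169
gripper_force: 68.9
```

```bash
python3 sw.py
```

```text
t 14.95 r 0.1036 phi 45.27 grip 68.92034692224115 0.01694901955569307 F [-3.   4.5  6.1] [0.4784 0.2325 0.0577]
tangential -5.4 radial -0.2
```

The force jump and ebb match the clicks at 15°, 30° and 45°. Now the fourth.

>>> move_arm(targets=[{"delta_rot":[0,0,0],"linear":[-0.006,-0.021,0],"fingers":5},{"delta_rot":[0,0,0],"linear":[-0.012,-0.042,0],"fingers":5},{"delta_rot":[0,0,0],"linear":[-0.02,-0.063,0],"fingers":5},{"delta_rot":[0,0,0],"linear":[-0.029,-0.083,0],"fingers":5},{"delta_rot":[0,0,0],"linear":[-0.038,-0.102,0],"fingers":5},{"delta_rot":[0,0,0],"linear":[-0.038,-0.102,0],"fingers":5},{"delta_rot":[0,0,0],"linear":[-0.038,-0.102,0],"fingers":5},{"delta_rot":[0,0,0],"linear":[-0.038,-0.102,0],"fingers":5},{"delta_rot":[0,0,0],"linear":[-0.038,-0.102,0],"fingers":5}])

```text
t: 15.85
ee_pos: [0.4971, 0.2129, 0.0577]
eef_rot: [-0.633, 3.077, 0.003]
ft_force: [-2.7, 4.8, 6.3]
gripper_width: 0.017
gripper_force: 68.9
```

```bash
python3 sw.py
python3 - <<'E'
from h import *
s=arm.sense();t=capture("top");w=capture("wrist")
p=proj(t,[.5616,.2942,.047])[0];q=proj(w,[.5616,.2942,.047],s)[0];print(p,q)
for c,n,r,S in((t,p,12,None),(w,q,60,s)):
    try: print(rim(c,n,.047-.006,S,r)[1:])
    except Exception as e: print(e)
E
```

```text
t 15.85 r 0.1038 phi 60.24 grip 68.93848413135856 0.01703423594463648 F [-2.7  4.8  6.3] [0.4971 0.2129 0.0577]
tangential -5.1 radial -2.1
[237.78457908 202.28014665] [398.73182054 375.48773485]
(array([0.55479439, 0.29237276]), np.float64(0.029643783405273728))
(array([0.56452512, 0.30871536]), np.float64(0.007720691782998191))
```

Run:
```python
from h import *
import pickle
d=pickle.load(open("c0.pkl","rb"))[1]
for n in("scene","top"):
    c=capture(n);p=proj(c,[.5616,.2942,.042])[0];a=c["color"].astype(int)
    m=np.abs(a-d["top"]["color"][237,373].astype(int) if n=="top" else a-d["scene"]["color"][253,345].astype(int)).max(2)<22
    y,x=np.mgrid[:400,:640];m&=np.hypot(x-p[0],y-p[1])<14
    print(n,p,m.sum(),x[m].mean(),y[m].mean(),x[m].min(),x[m].max(),y[m].min(),y[m].max())
    if n=="top": print(ray(c,(x[m].mean(),y[m].mean()),.042))
```

```text
scene [252.84190125 189.98839272] 73 248.7123287671233 188.15068493150685 240 258 177 201
top [238.13130354 202.32950527] 218 238.1605504587156 201.05045871559633 229 250 192 209
[[0.56592815 0.29407088 0.042     ]]
```

```bash
python3 -c "
from plant import arm
print(arm.close_job())"
```

```text
the job is handed in; nothing more can be done
None
```

The job is handed in, with no verdict returned: the dish was let go in the seat and the gripper is still holding the lever post at the fourth click (about 60°); the dish looked centred before the swing, but the arm blocked a clear view of it afterwards.

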